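Start the annealer from its control box

TASK

Start the annealer from the grey control box with the closed fingertips: push down the raised, white-dotted end of the rocker until it is fully over, then push the blue button all the way in so that it stays in, then press the green button right down and finish while still holding it down. Keep to that order, never press the red mushroom button, and pick up, push aside or knock over nothing on the table.

Things in the scene. Friction and masses are not known exactly. Their poses are not given: they have to be found in the camera images.
- control_box: Fixed grey control box, 136 mm deep (x) by 314 mm wide (y) by 50 mm high, origin at the centre of its underside on the table, x to its rear (away from the robot), y along its row of four controls. The controls stand 72 mm apart in one row along y on its top, each on its own plate 92 x 64 x 4 mm; which control has which place changes from start to start.
- rocker (a joint): Grey rocker switch, 64 mm long along the box's x, 34 mm wide, V-shaped from the side, pivot in its middle, 62 mm above the table. Value is its angle, 0 = off (half nearer the robot level, far half with the white dot sloping up at 0.4 rad, its end 79 mm above the table), 0.4 = on (the dot's half pressed level, 66 mm above the table). Friction (0.07 N m) holds it wherever it is left; it starts between 0 and 0.03.
- rocker_dot (a point): Centre of the 10 mm white dot on the top face of the rocker's raised half, 20 mm along that half from the pivot and 12 mm from its end; moves with the rocker. About 74 mm above the table when off, 66 mm when on (level). Push straight down here. The point's x and y axes are the box's when the angle is 0. The black bezel round the rocker is 62 mm above the table. Which of the four places on the box it has changes from start to start.
- blue (a joint): Blue flat-topped push-lock button, 34 mm across. Value in m: 0 = out, 0.008 = fully in. About 3 N moves it and it stays where it is left. It starts between 0 and 0.001.
- blue_top (a point): Centre of the blue button's flat top face: 74 mm above the table when out, 66 mm when fully in; the steel collar round it (44 mm across) is 62 mm above the table. Which of the four places on the box it has changes from start to start.
- green (a joint): Green flat-topped push button, 34 mm across, sprung: value in m, 0 = out, 0.007 = fully down; the spring takes 1.5 N to start and 5 N fully down, and pushes it back out when released.
- green_top (a point): Centre of the green button's flat top face: 74 mm above the table when out, 67 mm when fully down; the steel collar round it (44 mm across) is 62 mm above the table. Which of the four places on the box it has changes from start to start.
- green_module: The green button with its collar and aluminium plate, fixed on the box; origin at the centre of the plate's underside, 50 mm above the table.
- red (a joint): Red mushroom stop button on a yellow plate, head 40 mm across; value in m, 0 = out, 0.008 = pressed in. Not to be pressed.
- red_top (a point): Centre of the red mushroom's top, 87 mm above the table. Which of the four places on the box it has changes from start to start.
- brick_stack: Fixed stack of two cream firebricks under a kiln shelf, 240 x 120 mm, 143 mm high, to the right of the box, with long steel glassblower's jacks (tongs) lying across it up to about 165 mm above the table; never moves. Keep the wrist clear of it. Origin at the centre of its underside.
- frit_jar_1: Loose bystander: closed glass jar of blue frit with a black lid, 60 mm across, 78 mm tall; origin at the centre of its underside. To be left where it stands.
- frit_jar_2: Loose bystander: closed glass jar of pink frit with a grey lid, 60 mm across, 81 mm tall; origin at the centre of its underside. To be left where it stands.
- optic_mould: Loose bystander: brown ribbed brass mould, an open cup 65 mm across, 72 mm tall; origin at the centre of its underside. To be left where it stands.
- wax_tin: Loose bystander: round yellow tin, 66 mm across, 26 mm tall; origin at the centre of its underside. To be left where it stands.
- tape_roll: Loose bystander: roll of dark grey tape lying flat, 81 mm across, 25 mm tall; origin at the centre of its underside. To be left where it stands.
- frit_jar_6: Loose bystander: closed glass jar of purple frit with a cream lid, 60 mm across, 55 mm tall; origin at the centre of its underside. To be left where it stands.

How it is judged (in metres and radians):
On the way, in this order (a step that is already met when the one before it is completed fails the run):
1. the rocker is tipped fully over to its dotted end (value of joint rocker above 0.33 rad), for 0.1 s.
2. the blue button is pushed in (value of joint rocker above 0.33 rad and value of joint blue above 0.0062 m), for 0.1 s.
3. the green button is held down by the fingers (all of step 2 and value of joint green above 0.0045 m and contact force between the fingers and green_module above 1 N), for 0.3 s.
At the end, for the whole second after the job is handed in: The rocker is on (more than 0.33 rad of 0.4), the blue button is in (more than 6.2 of 8 mm), the fingers press on the green button with more than 1 N and hold it more than 4.5 of 7 mm down, the red button is not pressed (less than 2 mm), and every loose bystander is within 15 mm of its start (all of step 3 and value of joint red below 0.002 m and distance of each of frit_jar_1, frit_jar_2, optic_mould, wax_tin, tape_roll, frit_jar_6 from where it was at the start of the episode below 0.015 m); the arm keeps its last pose, push and grip.
It fails at once if the blue button is pressed (more than 3 mm) before the rocker is on (value of joint blue above 0.003 m and value of joint rocker below 0.33 rad).
It fails at once if the green button is pressed (more than 3 mm) before the rocker is on and the blue button is in (value of joint green above 0.003 m and (value of joint blue below 0.0062 m or value of joint rocker below 0.33 rad)).
It fails at once if the red mushroom button is pressed (2 mm or more) (value of joint red above 0.002 m).
It fails at once if a loose bystander is lifted, shifted by more than 15 mm or knocked over (distance of any of frit_jar_1, frit_jar_2, optic_mould, wax_tin, tape_roll, frit_jar_6 from where it was at the start of the episode above 0.015 m or angle between any of frit_jar_1, frit_jar_2, optic_mould, wax_tin, tape_roll, frit_jar_6's own z axis and vertical above 0.3 rad).
It also fails if it takes over 38 s, if anything falls off the work surface, if the arm or the gripper's body presses on something with over 40 N, if the wrist force passes 120 N, or if a joint passes its speed limit or range.

ROBOT

A 7-joint arm with a two-finger parallel gripper is mounted at the origin on a cart in front of the work surface, level with it; the furniture and walls round the work are solid. World frame = base frame: x ahead of the robot, y to its left, z up, the work surface at z = 0. Lengths are in m, angles in degrees, forces in N, time in s.
With the tool pointing down it reaches from about 0.425 to 0.875 m from the base axis. Payload 4.7 kg.
Tool frame: the origin (TCP) lies midway between the tips of the shut fingers; the grasp point (between the pads) lies 19 mm behind it (env.grip_depth is the distance from the TCP to the grasp point, in m); z points along the fingers, y is the line along which they close (so a half turn about z gives the same grasp; the last joint's range is limited). The gripper opens to 87 mm and grips with 3 to 60 N. Pads are 19 mm wide; open, the fingers measure 117 mm over their backs; the gripper's body (75 mm by 190 mm) begins 51 mm behind the grasp point.
Start: joints at [-64.108, 18.392, -4.016, 83.108, 1.295, 78.541, -3.26], TCP at [0.276, 0.589, 0.223] pointing down, gripper open.
Joint ranges: [-163.93, 163.93], [-17.29, 119.83], [-79.2, 71.16], [3.27, 140.29], [-89.18, 269.18], [5.43, 117.66], [-154.24, 154.24]. Speed limits (degrees/s): [147.25, 147.25, 180, 180, 180, 180, 180].

INTERFACE

Orientations are given as [roll, pitch, yaw] about the fixed x, y, z axes, in that order (R = Rz(yaw) Ry(pitch) Rx(roll)).
In Python, from cell import get_obs, optics, env, nets gives the robot as it stands.
- The arm moves only by the shell command python3 -m creep 'ROWS' [FORCE]. ROWS is JSON, a list of rows, each an object of numbers: "wx", "wy", "wz": the turn, a rotation vector about the tool's x, y, z in degrees; "tx", "ty", "tz": the shift along the tool's x, y, z in mm; "gripper": the opening, from -1 (shut) to 1 (fully open). A call has 1 to 5 rows; each row is the pose to reach, as a shift and turn from the pose commanded when the call began, along the tool's axes at that moment; what a row does not reach only later rows make up. A row lasts 1/12 s, in which the tool goes at most 41.7 mm and 7.16 degrees, less where a joint would pass 70% of its speed; a pose out of reach is approached as far as the arm can. A call with a gripper value outside its range is refused whole. The fingers move at their own pace and stop on an object; FORCE is the grip in N (left out, the last holds). Time passes only in rows, so rows that repeat a pose let the fingers close. It gives the time, the measured TCP pose, the force, the opening and the grip force at its end, in the units of the state.
- get_obs(): the state, without advancing time (a new reading comes with each control period).
- optics.read_camera(name): name is "scene" or "top" or "wrist"; returns (picture, depth): 420x560x3 uint8, red, green, blue; 420x560 float32, m along the optical axis (not along the pixel's ray), 0 where there is no reading.
- optics.camera_info(name): a dict with "fovy" (degrees; the focal length in pixels is half the picture's height over the tangent of half this angle, whatever the lens; pixels are square), "cx", "cy" (the principal point, pixels), "R" (3x3) and "t" (3): a world point X has camera coordinates R X + t; the wrist camera has in their place "tool_from_camera" (4x4, takes a point from camera to tool coordinates, whose origin is the TCP and whose axes are the flange's). Camera axes: x right, y down, z forward; pixel columns grow to the right and rows downward; lengths in m; the calibration is good to about 2 mm. A picture is of the moment at which its call begins: read the wrist's pose just before it. camera_info takes no time and is no camera call.
- env.sign_off(): hands the job in; it is judged then, once.
Trained networks look in the newest picture that a camera, given by its name, has taken for a name from the list of things; names that differ only in an ending like _2 or _b are one class to them, and where a whole thing is asked for, a point or a joint stands for the part that bears it (a point fixed in the world has none). Each returns a list of dicts, best first, with "confidence" (0 to 1); they miss things now and then, are a little off and sometimes report something else, mostly with a low value. They report only what shows in the picture. A call takes as long as a camera call.
- nets.look_for(query, camera): "point" ([x, y, z] in m, in world coordinates, good to about 4 mm: the middle of the surface that is visible of it).
- nets.place_of(query, camera): "point" ([x, y, z] in m, in world coordinates, good to about 4 mm: a listed point, or the origin of a listed thing).
The state is a dict: "time_s": time; "qpos": joint angles; "joint_velocities": joint speeds; "effort": joint torques, N m; "tool_pos": TCP position; "tool_rot": TCP orientation; "force": force on the tool from outside, world axes, zero at the start; "wrist_torque": the same for the moment, N m; "grip_width": finger opening in m; "grasp_force": force on a finger pad.
Only numpy, scipy, OpenCV 4.12 (cv2) and the standard library are available. Lean on these libraries where they do the work, as an engineer would, in place of code of your own. Each camera call takes 0.05 s, during which the arm holds its last target. There are 200 camera calls.

## Working session

There is one attempt and no reset: what is moved stays moved. The work goes in short steps, Python scripts to look and compute and a shell command to move; the robot and the scene stay as the last step left them, time stands still between calls to the robot, and variables do not carry over. Pictures are saved under pics/ and viewed, at most 10 in all, crops included, and the job is handed in when it is done.

```bash
mkdir -p pics
cat > h.py <<'E'
from cell import get_obs, optics, env, nets
import numpy as np, cv2
from scipy.spatial.transform import Rotation as Ro
def shot(c,n):
    p,d=optics.read_camera(c); cv2.imwrite(f'pics/{n}.png',p[:,:,::-1]); return p,d
def st():
    o=get_obs(); print(o['time_s'],np.round(o['tool_pos'],4),np.round(o['tool_rot'],2),'F',np.round(o['force'],2),o['grip_width'],np.round(o['qpos'],1)); return o
def rel(target,o):
    R=Ro.from_euler('xyz',o['tool_rot'],degrees=True).as_matrix()
    return np.round(R.T@(np.array(target)-o['tool_pos'])*1000,1)
E
python3 - <<'E'
from h import *
o=st(); print(Ro.from_euler('xyz',o['tool_rot'],degrees=True).as_matrix().round(3))
for c in ('top','scene'):
    shot(c,c+'1')
    for q in ('control_box','rocker_dot','blue_top','green_top','red_top','brick_stack'):
        print(c,q,[(np.round(r['point'],4).tolist(),round(r['confidence'],2)) for r in nets.place_of(q,c)[:2]])
E
```

```text
0.0 [0.2753 0.5882 0.2215] [-179.89    0.    154.92] F [ 0.06  0.53 -0.06] 0.08702466552700687 [-64.1  18.4  -4.   83.2   1.3  78.5  -3.3]
[[-0.906  0.424 -0.001]
 [ 0.424  0.906 -0.002]
 [-0.    -0.002 -1.   ]]
top control_box [([0.5546, 0.1423, -0.0019], 0.68)]
top rocker_dot [([0.5738, 0.1082, 0.0717], 0.89)]
top blue_top [([0.5439, 0.2474, 0.0779], 0.73), ([0.5513, 0.1417, -0.0009], 0.32)]
top green_top [([0.4191, 0.1439, -0.0012], 0.69), ([0.5515, 0.173, 0.073], 0.57)]
top red_top [([0.5558, 0.0346, 0.0887], 0.61)]
top brick_stack []
scene control_box [([0.5532, 0.141, -0.0014], 0.73), ([0.6813, 0.0769, -0.0006], 0.35)]
scene rocker_dot [([0.5694, 0.1081, 0.0718], 0.61)]
scene blue_top [([0.5459, 0.2513, 0.0739], 0.57)]
scene green_top [([0.5471, 0.1744, 0.076], 0.57)]
scene red_top [([0.5586, 0.0334, 0.088], 0.73)]
scene brick_stack [([0.6789, -0.232, 0.0003], 0.59)]
```

View pics/top1.png

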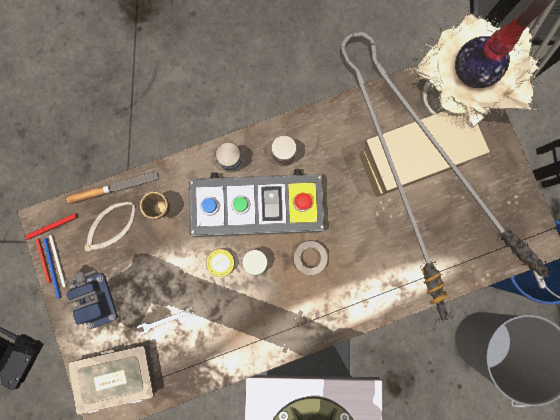

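View pics/scene1.png

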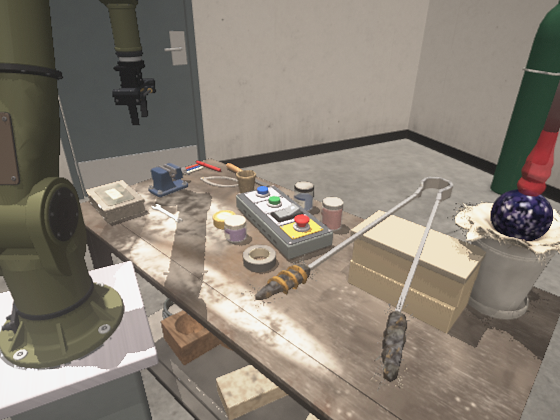

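The top view shows, left to right, blue (209,205), green (240,204), rocker (271,200) with its dot at the far end, and red (303,201). The scene view agrees. The jars and mould stand round the box, and the bricks are well to the right. I'll move in high over the box, closing the gripper on the way.

```bash
python3 -m creep '[{"tx":-33,"ty":-22,"gripper":-1},{"tx":-66,"ty":-44,"gripper":-1},{"tx":-100,"ty":-66,"gripper":-1},{"tx":-134,"ty":-88,"gripper":-1},{"tx":-168,"ty":-110,"gripper":-1}]' 20
python3 -m creep '[{"tx":-33,"ty":-22,"gripper":-1},{"tx":-66,"ty":-44,"gripper":-1},{"tx":-100,"ty":-66,"gripper":-1},{"tx":-134,"ty":-88,"gripper":-1},{"tx":-168,"ty":-110,"gripper":-1}]'
python3 -m creep '[{"tx":-25,"ty":-16,"wz":-6,"gripper":-1},{"tx":-50,"ty":-33,"wz":-12,"gripper":-1},{"tx":-75,"ty":-49,"wz":-18,"gripper":-1},{"tx":-100,"ty":-65,"wz":-23,"gripper":-1},{"tx":-120,"ty":-80,"wz":-28,"gripper":-1}]'
python3 -m creep '[{"gripper":-1},{"gripper":-1},{"gripper":-1}]'
python3 - <<'E'
from h import *
o=st()
shot('wrist','w1')
for q in ('rocker_dot','blue_top','green_top','red_top'):
    print(q,[(np.round(r['point'],4).tolist(),round(r['confidence'],2)) for r in nets.place_of(q,'wrist')[:2]])
E
```

```text
0.7 [0.2756 0.5887 0.2226] [180.     0.   154.92] F [ 0.69 -0.71 -0.56] 0.08727919697726753 [-64.1  18.4  -4.   83.1   1.3  78.5  -3.3]
rocker_dot []
blue_top []
green_top []
red_top []validation failed for argument at $[0]...
validation failed for argument at $[0]...
validation failed for argument at $[0]...
validation failed for argument at $[0]...
```

```bash
python3 -m creep '[{"wx":0,"wy":0,"wz":0,"tx":-33,"ty":-22,"tz":0,"gripper":-1},{"wx":0,"wy":0,"wz":0,"tx":-66,"ty":-44,"tz":0,"gripper":-1},{"wx":0,"wy":0,"wz":0,"tx":-100,"ty":-66,"tz":0,"gripper":-1},{"wx":0,"wy":0,"wz":0,"tx":-134,"ty":-88,"tz":0,"gripper":-1},{"wx":0,"wy":0,"wz":0,"tx":-168,"ty":-110,"tz":0,"gripper":-1}]' 20
```

```text
time_s: 1.37
tool_pos: [0.3819, 0.4162, 0.2228]
tool_rot: [180.0, 0.0, 154.9]
force: [0.9, 1.2, -0.7]
grip_width: 0.0615
grasp_force: 0.0
```

```bash
python3 -m creep '[{"wx":0,"wy":0,"wz":0,"tx":-33,"ty":-22,"tz":0,"gripper":-1},{"wx":0,"wy":0,"wz":0,"tx":-66,"ty":-44,"tz":0,"gripper":-1},{"wx":0,"wy":0,"wz":0,"tx":-100,"ty":-66,"tz":0,"gripper":-1},{"wx":0,"wy":0,"wz":0,"tx":-134,"ty":-88,"tz":0,"gripper":-1},{"wx":0,"wy":0,"wz":0,"tx":-168,"ty":-110,"tz":0,"gripper":-1}]'
python3 -m creep '[{"wx":0,"wy":0,"wz":-6,"tx":-25,"ty":-16,"tz":0,"gripper":-1},{"wx":0,"wy":0,"wz":-12,"tx":-50,"ty":-33,"tz":0,"gripper":-1},{"wx":0,"wy":0,"wz":-18,"tx":-75,"ty":-49,"tz":0,"gripper":-1},{"wx":0,"wy":0,"wz":-23,"tx":-100,"ty":-65,"tz":0,"gripper":-1},{"wx":0,"wy":0,"wz":-28,"tx":-120,"ty":-80,"tz":0,"gripper":-1}]'
python3 -m creep '[{"wx":0,"wy":0,"wz":0,"tx":0,"ty":0,"tz":0,"gripper":-1},{"wx":0,"wy":0,"wz":0,"tx":0,"ty":0,"tz":0,"gripper":-1},{"wx":0,"wy":0,"wz":0,"tx":0,"ty":0,"tz":0,"gripper":-1}]'
python3 - <<'E'
from h import *
o=st()
shot('wrist','w1')
for q in ('rocker_dot','blue_top','green_top','red_top'):
    print(q,[(np.round(r['point'],4).tolist(),round(r['confidence'],2)) for r in nets.place_of(q,'wrist')[:2]])
E
```

```text
time_s: 1.78
tool_pos: [0.4874, 0.2452, 0.223]
tool_rot: [179.9, 0.0, 154.9]
force: [1.7, 1.6, -0.9]
grip_width: 0.0284
grasp_force: 0.0
time_s: 2.2
tool_pos: [0.5625, 0.1215, 0.2228]
tool_rot: [-180.0, 0.1, -176.9]
force: [0.1, 0.6, 0.8]
grip_width: 0.0016
grasp_force: 0.0
time_s: 2.45
tool_pos: [0.5611, 0.1245, 0.2225]
tool_rot: [180.0, -0.0, -177.1]
force: [-0.2, 0.4, -0.6]
grip_width: 0.0007
grasp_force: 0.0
2.45 [0.5611 0.1245 0.2225] [ 1.7995e+02 -2.0000e-02 -1.7710e+02] F [-0.19  0.38 -0.64] 0.0007098690422352367 [-29.2   9.2  15.8  94.8  -2.6  76.4  79.9]
rocker_dot [([0.5748, 0.1051, 0.0711], 0.92)]
blue_top [([0.5451, 0.2468, 0.0768], 0.77)]
green_top [([0.5451, 0.1741, 0.0747], 0.65)]
red_top [([0.56, 0.0263, 0.0877], 0.56)]
```

View pics/w1.png

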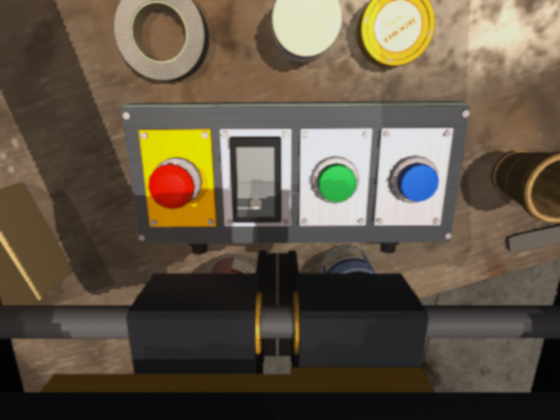

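The wrist view shows red (172,186), the rocker dot near (256,203), green (337,183) and blue (419,182). The picture's up is toward the robot. I'll back-project these by my own code, from the wrist and top views.

```bash
cat >> h.py <<'E'
def pts(cam,img,o=None):
    i=optics.camera_info(cam); f=210/np.tan(np.radians(i['fovy']/2))
    if cam=='wrist':
        T=np.array(i['tool_from_camera']); Rt=Ro.from_euler('xyz',o['tool_rot'],degrees=True).as_matrix()
        A=Rt@T[:3,:3]; C=Rt@T[:3,3]+o['tool_pos']
    else:
        R=np.array(i['R']); A=R.T; C=-R.T@np.array(i['t'])
    def bp(u,v,z):
        d=A@np.array([(u-i['cx'])/f,(v-i['cy'])/f,1]); return C+d*(z-C[2])/d[2]
    def pr(X):
        c=A.T@(np.array(X)-C); return np.array([i['cx']+f*c[0]/c[2],i['cy']+f*c[1]/c[2]])
    return bp,pr
def blob(img,near,lo,hi,r=25):
    hsv=cv2.cvtColor(img,cv2.COLOR_RGB2HSV); m=cv2.inRange(hsv,np.array(lo),np.array(hi))
    k=np.zeros_like(m); cv2.circle(k,(int(near[0]),int(near[1])),r,255,-1); m&=k
    n,_,s,c=cv2.connectedComponentsWithStats(m); j=1+np.argmax(s[1:,4]); return c[j],s[j]
E
python3 - <<'E'
from h import *
o=get_obs()
for cam,n,g,b,d,r in (('wrist','w1',(337,183),(419,182),(256,203),28),('top','top1',(240,204),(209,205),(271,188),12)):
    img=cv2.imread(f'pics/{n}.png')[:,:,::-1].copy(); bp,pr=pts(cam,img,o)
    for nm,p,lo,hi in (('green',g,(45,120,60),(85,255,255)),('blue',b,(100,120,60),(125,255,255))):
        c,s=blob(img,p,lo,hi,r); print(cam,nm,c.round(1),s,bp(*c,0.074).round(4))
    print(pr((.574,.106,.074)))
    u,v=map(int,d); q=img[v-r:v+r,u-r:u+r]; cv2.imwrite(f'pics/{n}_dot.png',cv2.resize(q[:,:,::-1],None,fx=8 if cam=='wrist' else 16,fy=8 if cam=='wrist' else 16,interpolation=0))
E
```

```text
wrist green [336.7 182.8] [ 319  165   37   37 1071] [0.5498 0.1786 0.074 ]
wrist blue [418.3 182.1] [ 400  164   38   37 1118] [0.5455 0.2497 0.074 ]
[252.74210331 205.11645245]
top green [240.1 203.8] [234 198  13  13 134] [0.5502 0.1747 0.074 ]
top blue [208.6 204.9] [202 199  14  13 154] [0.5464 0.2469 0.074 ]
[270.40921303 193.98989975]
```

View pics/w1_dot.png

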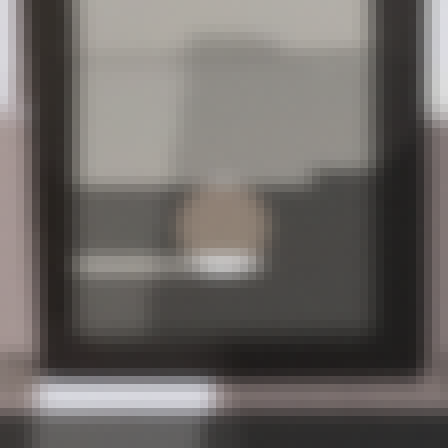

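The dot sits at pixel (256,203.5) in the wrist view. Together with the button row (green ≈ (0.550,0.1765), blue ≈ (0.546,0.248)), that gives a dot position of about (0.573,0.107). I'll descend to 95 mm above it.

```bash
python3 -m creep '[{"wx":0,"wy":0,"wz":0,"tx":-6,"ty":-9,"tz":35,"gripper":-1},{"wx":0,"wy":0,"wz":0,"tx":-11,"ty":-18,"tz":70,"gripper":-1},{"wx":0,"wy":0,"wz":0,"tx":-11,"ty":-18,"tz":105,"gripper":-1},{"wx":0,"wy":0,"wz":0,"tx":-11,"ty":-18,"tz":127,"gripper":-1},{"wx":0,"wy":0,"wz":0,"tx":-11,"ty":-18,"tz":127,"gripper":-1}]'
python3 - <<'E'
from h import *
o=st(); img=cv2.imread('pics/w1.png')
o0=dict(tool_pos=np.array([.5611,.1245,.2225]),tool_rot=np.array([179.95,-.02,-177.1]))
print(pts('wrist',img,o0)[0](255.8,203.5,.074).round(4))
shot('wrist','w2')
E
```

```text
time_s: 3.12
tool_pos: [0.5691, 0.1059, 0.0901]
tool_rot: [-179.9, -0.6, -177.0]
force: [-1.8, -0.2, -0.7]
grip_width: 0.0003
grasp_force: 0.0
3.1167 [0.5691 0.1059 0.0901] [-179.88   -0.55 -177.05] F [-1.84 -0.21 -0.71] 0.00028848156652641643 [-27.   16.2  16.1 102.5  -4.9  62.6  83.7]
[0.5723 0.1082 0.074 ]
```

View pics/w2.png

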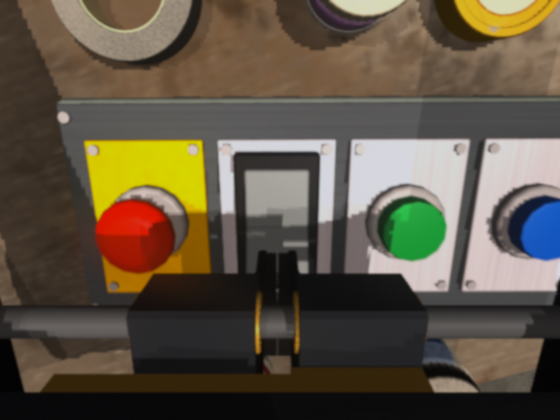

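The wrist view shows the closed fingertips over the rocker's far half (column 277, row 260), clear of red (135,235) and green (414,230). I'll press down gently now.

```bash
python3 -m creep '[{"wx":0,"wy":0,"wz":0,"tx":0,"ty":1,"tz":0,"gripper":-1},{"wx":0,"wy":0,"wz":0,"tx":0,"ty":1,"tz":8,"gripper":-1},{"wx":0,"wy":0,"wz":0,"tx":0,"ty":1,"tz":16,"gripper":-1},{"wx":0,"wy":0,"wz":0,"tx":0,"ty":1,"tz":22,"gripper":-1},{"wx":0,"wy":0,"wz":0,"tx":0,"ty":1,"tz":26,"gripper":-1}]'
python3 -m creep '[{"wx":0,"wy":0,"wz":0,"tx":0,"ty":0,"tz":2,"gripper":-1},{"wx":0,"wy":0,"wz":0,"tx":0,"ty":0,"tz":4,"gripper":-1},{"wx":0,"wy":0,"wz":0,"tx":0,"ty":0,"tz":4,"gripper":-1}]'
```

```text
time_s: 3.58
tool_pos: [0.5752, 0.1078, 0.0706]
tool_rot: [180.0, 0.3, -177.1]
force: [2.0, 0.7, 3.0]
grip_width: 0.0005
grasp_force: 1.6
time_s: 3.83
tool_pos: [0.5743, 0.1075, 0.0664]
tool_rot: [180.0, 0.1, -177.1]
force: [2.1, 0.7, 3.8]
grip_width: 0.0001
grasp_force: 2.2
```

```bash
python3 -m creep '[{"wx":0,"wy":0,"wz":0,"tx":0,"ty":0,"tz":2,"gripper":-1},{"wx":0,"wy":0,"wz":0,"tx":0,"ty":0,"tz":4,"gripper":-1},{"wx":0,"wy":0,"wz":0,"tx":0,"ty":0,"tz":4,"gripper":-1},{"wx":0,"wy":0,"wz":0,"tx":0,"ty":0,"tz":4,"gripper":-1}]'
```

```text
time_s: 4.17
tool_pos: [0.5744, 0.1075, 0.066]
tool_rot: [179.9, 0.1, -177.1]
force: [-6.4, -0.9, 25.8]
grip_width: 0.0006
grasp_force: 12.5
```

It hit the stop, with 26 N at 66 mm. I'll lift and check.

```bash
python3 -m creep '[{"wx":0,"wy":0,"wz":0,"tx":0,"ty":0,"tz":-10,"gripper":-1},{"wx":0,"wy":0,"wz":0,"tx":0,"ty":0,"tz":-25,"gripper":-1},{"wx":0,"wy":0,"wz":0,"tx":0,"ty":0,"tz":-45,"gripper":-1},{"wx":0,"wy":0,"wz":0,"tx":0,"ty":0,"tz":-60,"gripper":-1},{"wx":0,"wy":0,"wz":0,"tx":0,"ty":0,"tz":-60,"gripper":-1}]'
python3 - <<'E'
from h import *
p,d=shot('scene','s2')
bp,pr=pts('scene',p); u,v=pr((.556,.106,.06)).astype(int)
cv2.imwrite('pics/s2c.png',cv2.resize(p[v-40:v+40,u-60:u+60,::-1],None,fx=6,fy=6,interpolation=2))
o=st(); print(rel((.5462,.2485,.085),o))
E
```

```text
time_s: 4.58
tool_pos: [0.5744, 0.1074, 0.1242]
tool_rot: [179.9, 0.2, -177.1]
force: [0.4, -0.3, 0.4]
grip_width: 0.0006
grasp_force: 0.0
4.6333 [0.5735 0.1073 0.1224] [ 1.7997e+02  7.0000e-02 -1.7709e+02] F [ 0.35  0.82 -0.31] 0.00040644371450591785 [-27.3  14.4  16.3 100.7  -4.4  65.5  83.3]
[ 20.2 142.4  37.5]
```

View pics/s2c.png

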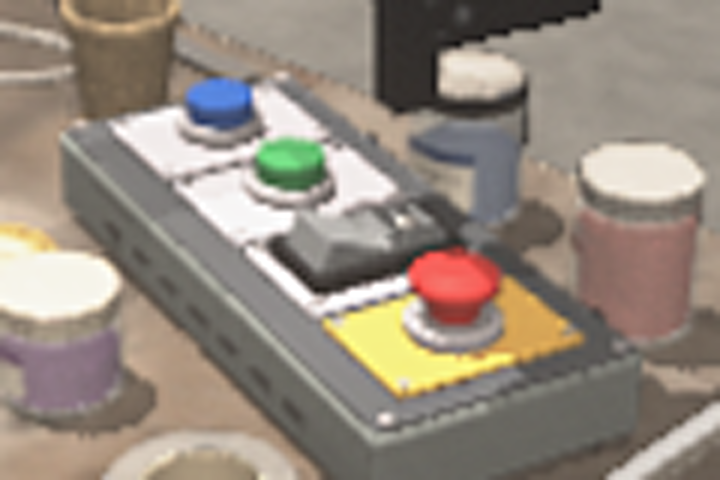

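The crop shows the rocker's near half now raised (330,240) and its dotted half level (415,215), so the rocker is over. Next I move to blue at about (0.546,0.2485).

```bash
python3 -m creep '[{"wx":0,"wy":0,"wz":0,"tx":5,"ty":36,"tz":0,"gripper":-1},{"wx":0,"wy":0,"wz":0,"tx":10,"ty":72,"tz":0,"gripper":-1},{"wx":0,"wy":0,"wz":0,"tx":15,"ty":108,"tz":0,"gripper":-1},{"wx":0,"wy":0,"wz":0,"tx":20,"ty":135,"tz":0,"gripper":-1},{"wx":0,"wy":0,"wz":0,"tx":20,"ty":142,"tz":0,"gripper":-1}]'
python3 -m creep '[{"wx":0,"wy":0,"wz":0,"tx":0,"ty":0,"tz":0,"gripper":-1},{"wx":0,"wy":0,"wz":0,"tx":0,"ty":0,"tz":12,"gripper":-1},{"wx":0,"wy":0,"wz":0,"tx":0,"ty":0,"tz":25,"gripper":-1},{"wx":0,"wy":0,"wz":0,"tx":0,"ty":0,"tz":33,"gripper":-1},{"wx":0,"wy":0,"wz":0,"tx":0,"ty":0,"tz":33,"gripper":-1}]'
python3 - <<'E'
from h import *
o=st(); print(rel((.5462,.2485,.085),o)); shot('wrist','w3')
E
```

```text
time_s: 5.05
tool_pos: [0.542, 0.2545, 0.1193]
tool_rot: [179.9, -0.3, -176.6]
force: [-0.9, 0.2, -0.4]
grip_width: 0.0007
grasp_force: 0.0
time_s: 5.47
tool_pos: [0.5445, 0.2451, 0.085]
tool_rot: [-179.8, -0.3, -177.2]
force: [-0.6, 0.6, -0.3]
grip_width: 0.0004
grasp_force: 0.0
5.4667 [0.5445 0.2451 0.085 ] [-179.82   -0.29 -177.25] F [-0.61  0.56 -0.27] 0.0003720044616003923 [-36.6  18.2  11.6 100.2  -4.   62.3  69.1]
[-1.9  3.4 -0. ]
```

View pics/w3.png

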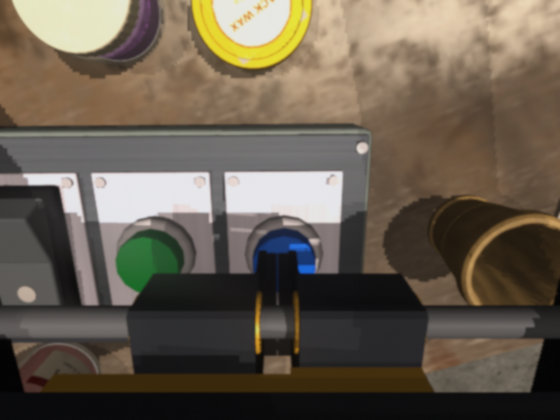

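The fingertips (278,260) are over blue (285,258), and the offset matches arm settling. I'll press.

```bash
python3 -m creep '[{"wx":0,"wy":0,"wz":0,"tx":0,"ty":1,"tz":0,"gripper":-1},{"wx":0,"wy":0,"wz":0,"tx":0,"ty":1,"tz":7,"gripper":-1},{"wx":0,"wy":0,"wz":0,"tx":0,"ty":1,"tz":13,"gripper":-1},{"wx":0,"wy":0,"wz":0,"tx":0,"ty":1,"tz":19,"gripper":-1},{"wx":0,"wy":0,"wz":0,"tx":0,"ty":1,"tz":22,"gripper":-1}]'
python3 -m creep '[{"wx":0,"wy":0,"wz":0,"tx":0,"ty":0,"tz":2,"gripper":-1},{"wx":0,"wy":0,"wz":0,"tx":0,"ty":0,"tz":2,"gripper":-1},{"wx":0,"wy":0,"wz":0,"tx":0,"ty":0,"tz":2,"gripper":-1},{"wx":0,"wy":0,"wz":0,"tx":0,"ty":0,"tz":2,"gripper":-1}]'
```

```text
time_s: 5.93
tool_pos: [0.5465, 0.2492, 0.0663]
tool_rot: [180.0, 0.1, -177.1]
force: [-0.5, 0.0, 14.0]
grip_width: 0.0004
grasp_force: 9.1
time_s: 6.27
tool_pos: [0.5465, 0.2492, 0.0664]
tool_rot: [180.0, 0.1, -177.1]
force: [-2.3, -1.7, 10.1]
grip_width: 0.0002
grasp_force: 5.2
```

```bash
python3 -m creep '[{"wx":0,"wy":0,"wz":0,"tx":0,"ty":0,"tz":2,"gripper":-1},{"wx":0,"wy":0,"wz":0,"tx":0,"ty":0,"tz":2,"gripper":-1},{"wx":0,"wy":0,"wz":0,"tx":0,"ty":0,"tz":2,"gripper":-1}]'
python3 -m creep '[{"wx":0,"wy":0,"wz":0,"tx":0,"ty":0,"tz":-10,"gripper":-1},{"wx":0,"wy":0,"wz":0,"tx":0,"ty":0,"tz":-25,"gripper":-1},{"wx":0,"wy":0,"wz":0,"tx":0,"ty":0,"tz":-40,"gripper":-1},{"wx":0,"wy":0,"wz":0,"tx":0,"ty":0,"tz":-45,"gripper":-1},{"wx":0,"wy":0,"wz":0,"tx":0,"ty":0,"tz":-45,"gripper":-1}]'
python3 - <<'E'
from h import *
p,d=shot('scene','s3')
bp,pr=pts('scene',p); u,v=pr((.55,.18,.06)).astype(int)
cv2.imwrite('pics/s3c.png',cv2.resize(p[v-40:v+40,u-60:u+60,::-1],None,fx=6,fy=6,interpolation=2))
o=st(); print(rel((.550,.1767,.085),o))
E
```

```text
time_s: 6.52
tool_pos: [0.5466, 0.2493, 0.0663]
tool_rot: [179.9, 0.1, -177.1]
force: [-6.3, -3.5, 20.5]
grip_width: 0.0003
grasp_force: 10.2
time_s: 6.93
tool_pos: [0.5469, 0.2496, 0.1089]
tool_rot: [179.9, 0.1, -177.1]
force: [0.7, 0.1, -0.3]
grip_width: 0.0005
grasp_force: 0.0
6.9833 [0.5462 0.2492 0.1077] [ 1.7997e+02  4.0000e-02 -1.7708e+02] F [ 0.22  0.1  -0.24] 0.0005186242856129943 [-36.9  17.   11.6  98.9  -3.7  64.4  68.8]
[ -0.1 -72.7  22.7]
```

View pics/s3c.png

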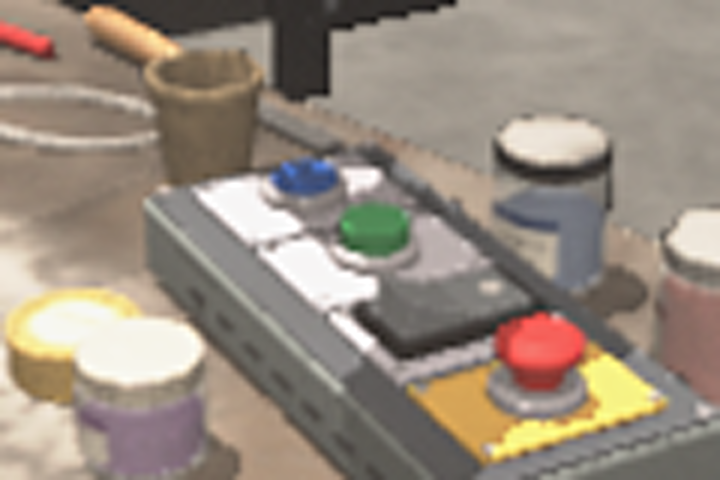

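Blue (307,180) now sits low in its collar, the rocker is on, and green (375,228) is still out. On to green.

```bash
python3 -m creep '[{"wx":0,"wy":0,"wz":0,"tx":0,"ty":-25,"tz":0,"gripper":-1},{"wx":0,"wy":0,"wz":0,"tx":0,"ty":-50,"tz":0,"gripper":-1},{"wx":0,"wy":0,"wz":0,"tx":0,"ty":-72,"tz":0,"gripper":-1},{"wx":0,"wy":0,"wz":0,"tx":0,"ty":-72,"tz":0,"gripper":-1},{"wx":0,"wy":0,"wz":0,"tx":0,"ty":-72,"tz":10,"gripper":-1}]'
python3 -m creep '[{"wx":0,"wy":0,"wz":0,"tx":0,"ty":0,"tz":12,"gripper":-1},{"wx":0,"wy":0,"wz":0,"tx":0,"ty":0,"tz":20,"gripper":-1},{"wx":0,"wy":0,"wz":0,"tx":0,"ty":0,"tz":27,"gripper":-1},{"wx":0,"wy":0,"wz":0,"tx":0,"ty":0,"tz":32,"gripper":-1},{"wx":0,"wy":0,"wz":0,"tx":0,"ty":0,"tz":35,"gripper":-1}]'
python3 -m creep '[{"wx":0,"wy":0,"wz":0,"tx":0,"ty":0,"tz":1,"gripper":-1},{"wx":0,"wy":0,"wz":0,"tx":0,"ty":0,"tz":1,"gripper":-1},{"wx":0,"wy":0,"wz":0,"tx":0,"ty":0,"tz":1,"gripper":-1},{"wx":0,"wy":0,"wz":0,"tx":0,"ty":0,"tz":1,"gripper":-1},{"wx":0,"wy":0,"wz":0,"tx":0,"ty":0,"tz":1,"gripper":-1}]'
```

```text
time_s: 7.4
tool_pos: [0.5507, 0.1758, 0.098]
tool_rot: [180.0, 0.1, -177.3]
force: [0.3, 0.2, 0.2]
grip_width: 0.0006
grasp_force: 0.0
time_s: 7.82
tool_pos: [0.5485, 0.1785, 0.0666]
tool_rot: [179.9, -0.2, -177.0]
force: [-18.3, -4.4, 49.8]
grip_width: 0.0007
grasp_force: 24.7
time_s: 8.23
tool_pos: [0.5485, 0.1785, 0.0668]
tool_rot: [179.9, -0.2, -177.0]
force: [-16.1, -4.2, 37.9]
grip_width: 0.0002
grasp_force: 18.9
```

Green is fully down. I'll ease the push a little, hold, and hand in.

```bash
python3 -m creep '[{"wx":0,"wy":0,"wz":0,"tx":0,"ty":0,"tz":-1,"gripper":-1},{"wx":0,"wy":0,"wz":0,"tx":0,"ty":0,"tz":-2,"gripper":-1},{"wx":0,"wy":0,"wz":0,"tx":0,"ty":0,"tz":-2,"gripper":-1},{"wx":0,"wy":0,"wz":0,"tx":0,"ty":0,"tz":-2,"gripper":-1},{"wx":0,"wy":0,"wz":0,"tx":0,"ty":0,"tz":-2,"gripper":-1}]'
python3 - <<'E'
from h import *
o=st()
if o['tool_pos'][2]<.068 and o['force'][2]>7: print(env.sign_off())
E
```

```text
time_s: 8.65
tool_pos: [0.5484, 0.1785, 0.0671]
tool_rot: [179.9, -0.2, -177.0]
force: [-12.9, -2.1, 27.7]
grip_width: 0.0006
grasp_force: 13.7
8.65 [0.5484 0.1785 0.0671] [ 1.7992e+02 -1.6000e-01 -1.7699e+02] F [-12.9   -2.11  27.67] 0.0006100344388562805 [-32.1  17.   13.4 104.2  -4.7  59.4  76.1]
the job is handed in; nothing more can be done
None
```

I pressed the rocker over, then blue in, then green down, and handed the job in at 8.65 s still holding green down with about 28 N; the arm never went near red or the loose items, and the hand-in returned no verdict.

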